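Line up fence insulators by height

TASK

Stand the four red fence insulators upright on the four round pads of the wooden board, one centred on each pad, in order of height: the shortest on the green pad, rising step by step along the row to the tallest on the black pad at the other end. Leave all four standing free, and do not shift the fencing plier or the post level.

Things in the scene. Friction and masses are not known exactly. Their poses are not given: they have to be found in the camera images.
- ins_44_center (a point): The shortest insulator: loose, ribbed red plastic cylinder standing upright, 44 mm tall, 32 mm in diameter over the ribs, on a round foot flange 40 mm in diameter and 5 mm thick; a small steel dot in its flat top. The point is on its axis, half-way up (22 mm above its underside). z is its upright axis. It may be gripped across at any height above the flange. About 35 g.
- ins_60_center (a point): The second shortest insulator: loose, ribbed red plastic cylinder standing upright, 60 mm tall, 32 mm in diameter over the ribs, on a round foot flange 40 mm in diameter and 5 mm thick; a small steel dot in its flat top. The point is on its axis, half-way up (30 mm above its underside). z is its upright axis. It may be gripped across at any height above the flange. About 45 g.
- ins_76_center (a point): The second tallest insulator: loose, ribbed red plastic cylinder standing upright, 76 mm tall, 32 mm in diameter over the ribs, on a round foot flange 40 mm in diameter and 5 mm thick; a small steel dot in its flat top. The point is on its axis, half-way up (38 mm above its underside). z is its upright axis. It may be gripped across at any height above the flange. About 55 g.
- ins_92_center (a point): The tallest insulator: loose, ribbed red plastic cylinder standing upright, 92 mm tall, 32 mm in diameter over the ribs, on a round foot flange 40 mm in diameter and 5 mm thick; a small steel dot in its flat top. The point is on its axis, half-way up (46 mm above its underside). z is its upright axis. It may be gripped across at any height above the flange. About 65 g.
- pad_green: The green plastic pad at one end of the row (place for the shortest insulator): disc 60 mm in diameter and 4 mm thick, fixed on the board. The origin is the centre of its underside, 18 mm above the bench; its flat top, on which an insulator stands, is 22 mm above the bench. The row: four pads in a straight line, 80 mm apart, on a fixed pale wooden board 340 mm long, 70 mm wide and 18 mm high; either end of the board may be the green one.
- pad_mid_a: One of the two bare aluminium pads in the middle of the row; which of the two is next to the green pad changes, so tell them apart by position: disc 60 mm in diameter and 4 mm thick, fixed on the board. The origin is the centre of its underside, 18 mm above the bench; its flat top, on which an insulator stands, is 22 mm above the bench. 
- pad_mid_b: One of the two bare aluminium pads in the middle of the row; which of the two is next to the green pad changes, so tell them apart by position: disc 60 mm in diameter and 4 mm thick, fixed on the board. The origin is the centre of its underside, 18 mm above the bench; its flat top, on which an insulator stands, is 22 mm above the bench. 
- pad_black: The black plastic pad at the other end of the row (place for the tallest insulator): disc 60 mm in diameter and 4 mm thick, fixed on the board. The origin is the centre of its underside, 18 mm above the bench; its flat top, on which an insulator stands, is 22 mm above the bench. 
- plier: Bystander: steel fencing plier with blue handles, about 240 mm long, 80 mm wide and 20 mm high, lying loose on the bench to the right; leave it. Origin on its underside, near mid-length; its x runs towards the jaws.
- post_level: Bystander: aluminium post level with yellow vial blocks, 200 mm long, 42 mm wide and 45 mm high, loose on the bench to the left; leave it. Origin on its underside at its centre; x runs along it.
Mind the look-alikes: they are no part of the job. Leave any yellow look-alike of the part that bears ins_76_center alone.

How it is judged:
By the outcome, as a careful person would: the job done as asked, in the order asked, and still so for the second after the job is handed in, with the robot touching nothing.
It also fails if it takes over 112 s, if anything falls off the work surface, if the arm or the gripper's body presses on something with over 40 N, if the wrist force passes 120 N, or if a joint passes its speed limit or range.

ROBOT

A 6-joint arm with a two-finger parallel gripper is mounted at the origin on the work surface. World frame = base frame: x ahead of the robot, y to its left, z up, the work surface at z = 0. Lengths are in m, angles in rad, forces in N, time in s.
With the tool pointing down it reaches from about 0.4 to 0.825 m from the base axis. Payload 7 kg.
Tool frame: the origin (TCP) lies between the finger pads; the fingertips stand 8 mm ahead of it and the grasp point (between the pads) lies 11 mm behind it (arm.finger_overhang is the distance from the TCP to the fingertips, in m); z points along the fingers, y is the line along which they close (so a half turn about z gives the same grasp; the last joint's range is limited). The gripper opens to 88 mm and grips with 3 to 60 N. Pads are 19 mm wide; open, the fingers measure 130 mm over their backs; the gripper's body (78 mm by 193 mm) begins 47 mm behind the grasp point.
Start: joints at [0.288, 0.359, 0.012, 0, -1.224, -0.288], TCP at [0.675, -0, 0.235] pointing down, gripper open.
Joint ranges: [-3.07, 3.07], [-1.43, 2.12], [-1.02, 1.25], [-3.03, 1.67], [-3.05, -0], [-3.03, 3.03]. Speed limits (rad/s): [2.39, 2.39, 3.01, 3.14, 3.14, 3.14].

INTERFACE

Orientations are given as [roll, pitch, yaw] about the fixed x, y, z axes, in that order (R = Rz(yaw) Ry(pitch) Rx(roll)).
In Python, from station import arm gives the robot as it stands.
- The arm moves only by the tool move_arm, never from a script. Its argument "rows" is text: rows parted by semicolons, each of 7 numbers parted by spaces: the turn, a rotation vector about the tool's x, y, z in degrees, then the shift along the tool's x, y, z in m, then the finger opening in m, from 0 to 0.0876. A call has 1 to 8 rows; each row shifts and turns the commanded pose from where the row before left it, along the tool's axes as they then stand; what a row does not reach is not made up. A row lasts 1/8 s, in which the tool goes at most 62.5 mm and 10.7 degrees, less where a joint would pass 70% of its speed; a pose out of reach is approached as far as the arm can. A call is refused whole if a number of a shift passes 0.0625 or a number of a turn 10.7, either way. A call with a gripper value outside its range is refused whole. The fingers move at their own pace and stop on an object; "squeeze" is the grip in N (left out, the last holds). Time passes only in rows, so rows that do not move let the fingers close. It gives the time, the measured TCP pose, the force, the opening and the grip force at its end, in the units of the state.
- arm.get_state(): the state, without advancing time (a new reading comes with each control period).
- arm.grab_frame(name): name is "scene" or "side" or "wrist"; returns (picture, depth): 420x560x3 uint8, blue, green, red; 420x560 float32, m along the optical axis (not along the pixel's ray), 0 where there is no reading.
- arm.camera_model(name): a dict with "mtx" (3x3 intrinsics, pixels), "camera_from_world" (4x4, takes a point from world to camera coordinates); the wrist camera has in their place "mount" (4x4, takes a point from camera to tool coordinates, whose origin is the TCP and whose axes are the flange's). Camera axes: x right, y down, z forward; pixel columns grow to the right and rows downward; lengths in m; the calibration is good to about 2 mm. A picture is of the moment at which its call begins: read the wrist's pose just before it. camera_model takes no time and is no camera call.
- arm.job_done(): hands the job in; it is judged then, once.
The state is a dict: "t": time; "q": joint angles; "qd": joint speeds; "joint_efforts": joint torques, N m; "eef_pos": TCP position; "ee_rot": TCP orientation; "force": force on the tool from outside, world axes, zero at the start; "moment": the same for the moment, N m; "width": finger opening in m; "gripper_force": force on a finger pad.
Only numpy, scipy, OpenCV 4.12 (cv2) and the standard library are available. Lean on these libraries where they do the work, as an engineer would, in place of code of your own. Each camera call takes 0.05 s, during which the arm holds its last target. There are 200 camera calls.

## Working session

There is one attempt and no reset: what is moved stays moved. The work goes in short steps, Python scripts to look and compute and a tool call to move; the robot and the scene stay as the last step left them, time stands still between calls to the robot, and variables do not carry over. Pictures are saved under pics/ and viewed, at most 14 in all, crops included, and the job is handed in when it is done.

Besides the shell and the picture viewer there is one more tool, called in YAML: its name, and indented under it one key for each argument. move_arm: Moves the arm, as the interface text tells. Its arguments: {"type":"object","properties":{"rows":{"type":"string"},"squeeze":{"type":"number"}},"required":["rows"]}

```bash
mkdir -p pics; ls; cat > h.py <<'E'
import numpy as np,cv2
from station import arm
E
python3 - <<'E'
from h import *
s=arm.get_state();print(s)
for n in("scene","side","wrist"):
    p,d=arm.grab_frame(n);cv2.imwrite(f"pics/{n}0.png",p);np.save(f"{n}0.npy",d);np.save(f"{n}0p.npy",p)
    m=arm.camera_model(n)
    for k in m: print(n,k,np.round(m[k],4).tolist())
E
```

```text
pics
{'t': 0.0, 'q': array([ 2.88030832e-01,  3.59411214e-01,  1.10669579e-02, -3.54322140e-04,
       -1.22409946e+00, -2.88111009e-01]), 'qd': array([-0.0015108 ,  0.00083776, -0.00030977, -0.00048388, -0.00022344,
        0.00115696]), 'joint_efforts': array([-8.00930356e-04, -5.82726967e+01,  2.93058443e+01,  6.99745238e+00,
        6.93249181e-03, -2.06530804e-04]), 'eef_pos': array([ 6.74526682e-01, -7.03342314e-05,  2.33609716e-01]), 'ee_rot': array([ 3.13991852e+00, -1.48782359e-04, -1.57099705e+00]), 'force': array([-0.3843438 , -0.78269042, -0.19313253]), 'moment': array([-0.0272883, -0.0376539, -0.0082786]), 'gripper_force': 0.0, 'width': 0.08771564224500365}
scene mtx [[458.6994, 0.0, 271.7771], [0.0, 458.6994, 211.35], [0.0, 0.0, 1.0]]
scene camera_from_world [[-0.4081, 0.9129, 0.0107, 0.2175], [0.5945, 0.2747, -0.7557, -0.2743], [-0.6928, -0.3021, -0.6548, 1.5783], [0.0, 0.0, 0.0, 1.0]]
side mtx [[527.4151, 0.0, 286.7146], [0.0, 527.4151, 215.5221], [0.0, 0.0, 1.0]]
side camera_from_world [[0.8903, -0.4548, -0.0205, -0.4707], [-0.331, -0.6157, -0.7151, 0.2081], [0.3126, 0.6435, -0.6987, 1.2604], [0.0, 0.0, 0.0, 1.0]]
wrist mtx [[297.9151, 0.0, 282.9401], [0.0, 297.9151, 206.5178], [0.0, 0.0, 1.0]]
wrist mount [[-0.0002, -0.9553, -0.2956, 0.081], [1.0, -0.0004, 0.0006, 0.0015], [-0.0007, -0.2956, 0.9553, -0.1504], [0.0, 0.0, 0.0, 1.0]]
```

View pics/scene0.png

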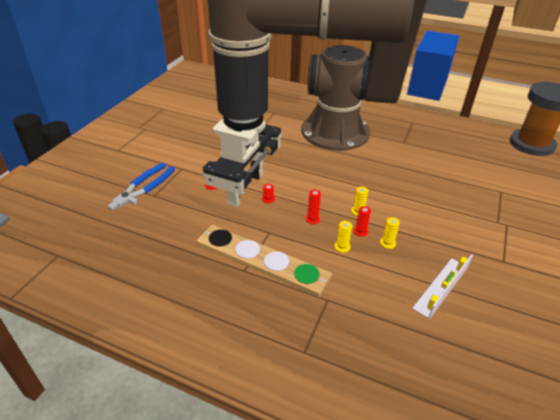

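View pics/side0.png

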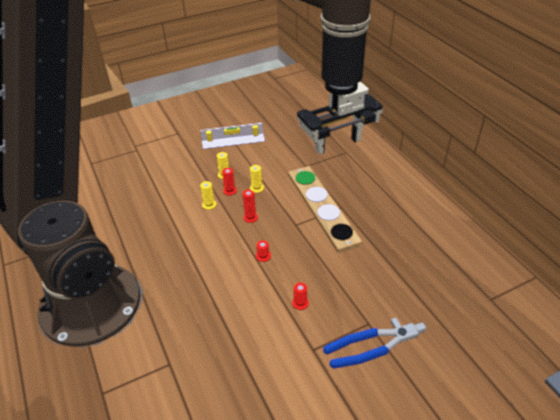

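View pics/wrist0.png

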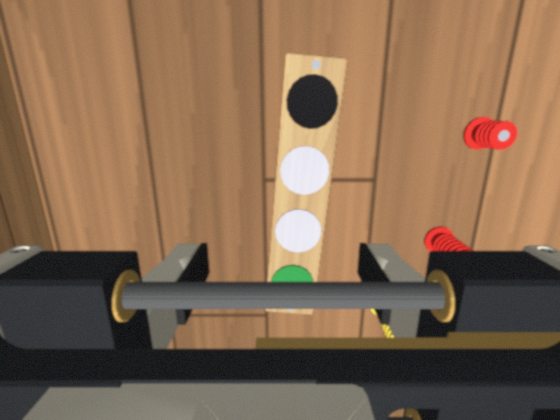

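```bash
cat >> h.py <<'E'
def cloud(n,p,d,mask,cfw=None,m=None):
    m=arm.camera_model(n);K=m["mtx"];v,u=np.nonzero(mask&(d>0));z=d[v,u]
    P=np.c_[(u-K[0,2])/K[0,0]*z,(v-K[1,2])/K[1,1]*z,z,np.ones(len(z))]
    return (P@np.linalg.inv(m["camera_from_world"]).T)[:,:3]
def ray(n,u,v,zp,T=None):
    m=arm.camera_model(n);K=m["mtx"];W=np.linalg.inv(m["camera_from_world"]) if T is None else T
    r=W[:3,:3]@np.linalg.inv(K)@[u,v,1];return W[:3,3]+r*(zp-W[2,3])/r[2]
def cmask(p,c):
    h=cv2.cvtColor(p,cv2.COLOR_BGR2HSV).astype(int);H,S,V=h[...,0],h[...,1],h[...,2]
    return {'red':((H<5)|(H>174))&(S>190)&(V>90),'yel':(H>24)&(H<34)&(S>150)&(V>100),'grn':(H>45)&(H<80)&(S>150),'blk':(V<45),'wht':(S<40)&(V>170)}[c]
E
python3 - <<'E'
from h import *
for n in("scene","side"):
    p=np.load(f"{n}0p.npy");d=np.load(f"{n}0.npy")
    for c in('red','yel','grn','wht','blk'):
        N,L,st,ce=cv2.connectedComponentsWithStats(cmask(p,c).astype(np.uint8))
        for i in range(1,N):
            if st[i,4]<40: continue
            Q=cloud(n,p,d,L==i)
            if len(Q)<30: continue
            md=np.median(Q,0)
            if not(.25<md[0]<.95 and abs(md[1])<.5 and md[2]<.12): continue
            if c in('red','yel'):
                zt=np.percentile(Q[:,2],98);T=Q[Q[:,2]>zt-.006];ct=(T.min(0)+T.max(0))/2
                x,y,w,h=st[i,:4]
                print(n,c,st[i].tolist(),"ztop %.3f zmin %.3f"%(zt,Q[:,2].min()),"topmid",ct[:2].round(4),"foot-edge",ray(n,x+w/2-.5,y+h-.5,.0)[:2].round(4))
            else: print(n,c,ce[i].round(1),st[i].tolist(),ray(n,*ce[i],.022).round(4),md.round(3))
E
```

```text
scene red [262, 184, 13, 19, 169] ztop 0.048 zmin 0.004 topmid [ 0.4302 -0.056 ] foot-edge [ 0.4435 -0.0515]
scene red [306, 190, 15, 34, 346] ztop 0.094 zmin 0.002 topmid [0.4607 0.0871] foot-edge [0.4727 0.0935]
scene red [354, 207, 17, 29, 305] ztop 0.078 zmin 0.003 topmid [0.4524 0.2188] foot-edge [0.4629 0.225 ]
scene yel [357, 187, 11, 19, 117] ztop 0.080 zmin 0.003 topmid [0.3781 0.1896] foot-edge [0.3452 0.1921]
scene yel [381, 218, 18, 30, 220] ztop 0.079 zmin 0.002 topmid [0.4657 0.2916] foot-edge [0.4763 0.3002]
scene yel [335, 221, 17, 31, 273] ztop 0.079 zmin -0.000 topmid [0.5269 0.1908] foot-edge [0.5388 0.1975]
scene yel [458, 257, 9, 12, 43] ztop 0.045 zmin -0.001 topmid [0.4883 0.4686] foot-edge [0.4734 0.4761]
scene yel [429, 295, 9, 13, 49] ztop 0.044 zmin 0.017 topmid [0.6324 0.425 ] foot-edge [0.621  0.4313]
scene grn [306.5 273.4] [295, 265, 24, 18, 337] [0.6633 0.1459 0.022 ] [0.664 0.146 0.023]
scene wht [125.1 198. ] [109, 189, 35, 19, 182] [ 0.615 -0.405  0.022] [ 0.612 -0.409  0.018]
scene wht [247.3 248.8] [236, 240, 24, 18, 340] [ 0.6491 -0.0136  0.022 ]
[... 1000 characters left out ...]
[0.524  0.1867] foot-edge [0.517  0.1735]
side yel [201, 182, 15, 27, 228] ztop 0.077 zmin 0.000 topmid [0.3755 0.1859] foot-edge [0.3677 0.1725]
side grn [304.9 177.3] [297, 172, 17, 12, 162] [0.6599 0.1388 0.022 ] [0.661 0.141 0.02 ]
side wht [232.6 140.6] [202, 133, 63, 16, 524] [0.544 0.407 0.022] [0.553 0.434 0.002]
side wht [316.2 193.9] [306, 187, 22, 15, 263] [0.6535 0.0603 0.022 ] [0.654 0.062 0.02 ]
side wht [328.2 211.8] [317, 204, 23, 17, 295] [ 0.6464 -0.0187  0.022 ] [ 0.648 -0.017  0.02 ]
side wht [401.3 330.7] [378, 318, 47, 30, 407] [ 0.5976 -0.4207  0.022 ] [ 0.603 -0.422  0.015]
side blk [341.4 231.5] [332, 225, 20, 14, 227] [ 0.6393 -0.0993  0.022 ] [ 0.64  -0.097  0.02 ]
```

Side view: the reds are at (301,295) h=60, (263,250) h=44, (249,205) h=92 and (229,181) h=76. The yellow look-alikes at (223,165), (207,195) and (256,178), all about 76 mm tall, stand around the red 76. Cloud heights match the descriptions. Green pad is at +y, black pad at −y. I'll hover over the 44 first and measure the pads from the existing wrist image.

move_arm:
  rows: "0 0 0 0.012 0.049 0.014 0.06;0 0 0 0.012 0.049 0.014 0.06;0 0 0 0.012 0.049 0.014 0.06;0 0 0 0.012 0.049 0.014 0.06;0 0 0 0.010 0.049 0.014 0.06;0 0 0 0 0 0 0.06;0 0 0 0 0 0 0.06"
  squeeze: 12

```text
t: 1.02
eef_pos: [0.4307, -0.0579, 0.1652]
ee_rot: [-3.14, 0.0, -1.57]
force: [0.9, 0.6, -0.2]
width: 0.0599
gripper_force: 0.0
```

```bash
cat >> h.py <<'E'
from scipy.spatial.transform import Rotation as Ro
def wT(s):
    T=np.eye(4);T[:3,:3]=Ro.from_euler('xyz',s['ee_rot']).as_matrix();T[:3,3]=s['eef_pos'];return T@arm.camera_model("wrist")["mount"]
def look(name=None,reds=(),pads=True,off=0.0):
    """wrist look: tops of insulators (red at z=top), pads; world xy and shift in tool axes from TCP"""
    s=arm.get_state();p,d=arm.grab_frame("wrist");T=wT(s)
    if name: cv2.imwrite(f"pics/{name}.png",p)
    report(s,p,d,T,reds,pads)
def report(s,p,d,T,reds,pads):
    R=Ro.from_euler('xyz',s['ee_rot']).as_matrix();K=arm.camera_model("wrist")["mtx"]
    print("t %.2f tcp"%s['t'],s['eef_pos'].round(4),"rot",np.rad2deg(s['ee_rot']).round(1))
    v,u=np.mgrid[:420,:560];W=np.stack([(u-K[0,2])/K[0,0]*d,(v-K[1,2])/K[1,1]*d,d],-1)@T[:3,:3].T+T[:3,3]
    def show(tag,c,q):
        print(tag,c.round(1),q.round(4),"tool shift",(R.T@(q-s['eef_pos'])).round(4))
    red=cmask(p,'red')
    for zt in reds:
        m=(cv2.dilate(red.astype(np.uint8),np.ones((5,5)))>0)&(abs(W[...,2]-zt)<.005)&(d>0)
        m=cv2.morphologyEx(m.astype(np.uint8),cv2.MORPH_CLOSE,np.ones((7,7)))
        N,L,st,ce=cv2.connectedComponentsWithStats(m)
        for i in range(1,N):
            if st[i,4]<150: continue
            cs=max(cv2.findContours((L==i).astype(np.uint8),0,1)[0],key=cv2.contourArea);(cu,cv_),r=cv2.minEnclosingCircle(cs)
            a,b=ray("wrist",cu,cv_,zt,T),ray("wrist",cu+r,cv_,zt,T)
            show("top%.0f area%d r=%.1fmm"%(zt*1e3,st[i,4],np.linalg.norm(a-b)*1e3),np.array([cu,cv_]),a)
    if pads:
        for c in('grn','wht','blk'):
            m=cmask(p,c)&(abs(W[...,2]-.022)<.006)
            N,L,st,ce=cv2.connectedComponentsWithStats(m.astype(np.uint8))
            for i in range(1,N):
                if st[i,4]<600: continue
                cs=max(cv2.findContours((L==i).astype(np.uint8),0,1)[0],key=cv2.contourArea);e=cv2.fitEllipse(cs)
                show(c+" area%d"%st[i,4]+" bot%d"%(st[i,1]+st[i,3]),np.array(e[0]),ray("wrist",*e[0],.022,T))
E
python3 - <<'E'
from h import *
s0={'t':0,'eef_pos':np.array([.674527,-.00007,.23361]),'ee_rot':np.array([3.13992,-.00015,-1.571])}
report(s0,np.load("wrist0p.npy"),np.load("wrist0.npy"),wT(s0),(.06,),True)
look("w1",(.044,.06,.092))
E
```

```text
t 0.00 tcp [ 6.745e-01 -1.000e-04  2.336e-01] rot [179.9  -0.  -90. ]
wht area1870 bot195 [304.3 169.9] [ 0.6464 -0.016   0.022 ] tool shift [0.0159 0.0278 0.2117]
wht area1552 bot252 [297.7 230.3] [0.6533 0.0634 0.022 ] tool shift [-0.0634  0.0209  0.2116]
blk area1671 bot127 [311.6 101.5] [ 0.6396 -0.0952  0.022 ] tool shift [0.0951 0.0345 0.2117]
t 1.02 tcp [ 0.4307 -0.0579  0.1652] rot [-179.9    0.   -90. ]
top44 area747 r=15.6mm [284.1 201.8] [ 0.4281 -0.0596  0.044 ] tool shift [0.0017 0.0027 0.1212]
top60 area160 r=15.1mm [256.5 335. ] [0.4566 0.0796 0.06  ] tool shift [-0.1375 -0.0258  0.1053]
wht area2091 bot259 [ 78.2 232.8] [ 0.6465 -0.0188  0.022 ] tool shift [-0.039  -0.2156  0.1435]
blk area2552 bot189 [ 70.7 159.8] [ 0.6382 -0.0961  0.022 ] tool shift [ 0.0383 -0.2073  0.1435]
```

View pics/w1.png

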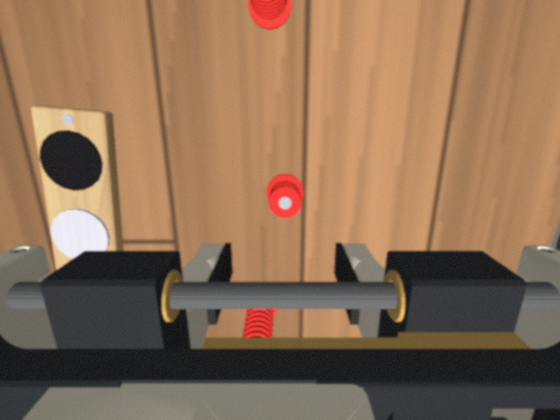

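Picture shows the short red at (285,202), nearly under the TCP, with 60 at the top edge (270,5). Descend and grip the 44.

move_arm:
  rows: "0 0 0 0.002 0.0027 0.045 0.06;0 0 0 0 0 0.045 0.06;0 0 0 0 0 0.035 0.06;0 0 0 0 0 0.018 0.06;0 0 0 0 0 0 0.06;0 0 0 0 0 0 0.02;0 0 0 0 0 0 0.02;0 0 0 0 0 0 0.02"
  squeeze: 12

```text
t: 2.08
eef_pos: [0.4279, -0.0598, 0.0223]
ee_rot: [-3.14, 0.001, -1.571]
force: [-0.4, -0.4, 0.0]
width: 0.0356
gripper_force: 0.0
```

move_arm:
  rows: "0 0 0 0 0 0 0.02;0 0 0 0 0 0 0.02;0 0 0 0 0 -0.04 0.02;0 0 0 0 0 -0.06 0.02;0 0 0 0 0 -0.04 0.02;0 0 0 0 0 0 0.02"

```text
t: 2.82
eef_pos: [0.4292, -0.0596, 0.1648]
ee_rot: [-3.135, 0.002, -1.57]
force: [-0.2, 0.2, -1.2]
width: 0.0318
gripper_force: 12.0
```

move_arm:
  rows: "0 0 0 -0.0404 -0.046 0 0.02;0 0 0 -0.0404 -0.046 0 0.02;0 0 0 -0.0404 -0.046 0 0.02;0 0 0 -0.0404 -0.046 0 0.02;0 0 0 -0.0404 -0.046 0 0.02;0 0 0 0 0 0 0.02;0 0 0 0 0 0 0.02"

```text
t: 3.7
eef_pos: [0.6563, 0.1418, 0.1595]
ee_rot: [3.139, -0.001, -1.571]
force: [-0.3, -1.0, -0.7]
width: 0.0317
gripper_force: 12.0
```

```bash
python3 - <<'E'
from h import *
look("w2",(.187,))
E
```

```text
t 3.70 tcp [0.6563 0.1418 0.1595] rot [ 1.798e+02 -1.000e-01 -9.000e+01]
top187 area756 r=13.6mm [282. 279.] [0.6553 0.1342 0.187 ] tool shift [ 0.0076  0.0011 -0.0275]
grn area2102 bot224 [276.8 198.7] [0.6604 0.1414 0.022 ] tool shift [ 0.0002 -0.0045  0.1375]
wht area3583 bot61 [292.1  26.4] [ 0.6464 -0.0111  0.022 ] tool shift [0.1527 0.0095 0.1377]
wht area3421 bot152 [283.9 117.8] [0.6533 0.0637 0.022 ] tool shift [0.078  0.0025 0.1376]
```

View pics/w2.png

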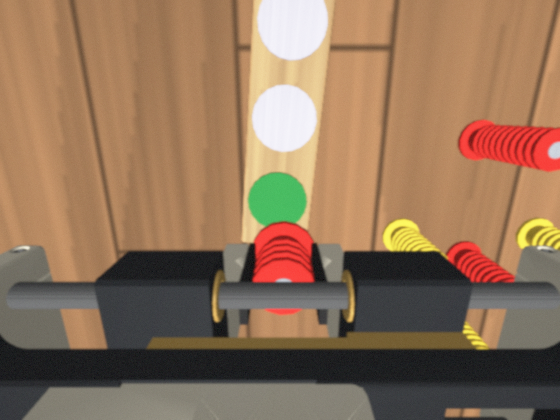

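Picture shows the 44 held between fingers, with the green pad at (277,199). Go down almost to the pad.

move_arm:
  rows: "0 0 0 -0.001 -0.004 0.045 0.02;0 0 0 0 0 0.045 0.02;0 0 0 0 0 0.02 0.02;0 0 0 0 0 0 0.02;0 0 0 0 0 0 0.02"

```text
t: 4.38
eef_pos: [0.6618, 0.1428, 0.0532]
ee_rot: [-3.14, 0.001, -1.571]
force: [0.8, 0.4, -0.6]
width: 0.0314
gripper_force: 12.0
```

move_arm:
  rows: "0 0 0 0 0.0014 0.004 0.02;0 0 0 0 0 0.0042 0.02;0 0 0 0 0 0 0.02;0 0 0 0 0 0 0.02"

```text
t: 4.88
eef_pos: [0.6601, 0.1432, 0.044]
ee_rot: [-3.141, 0.0, -1.571]
force: [-1.6, -0.1, 5.5]
width: 0.0312
gripper_force: 12.0
```

Contact (5.5 N). Release, rise, and fly to the 60 at (0.444, −0.236).

move_arm:
  rows: "0 0 0 0 0 0 0.036;0 0 0 0 0 0 0.05;0 0 0 0 0 0 0.06;0 0 0 0 0 -0.03 0.06;0 0 0 0 0 -0.05 0.06;0 0 0 0 0 -0.05 0.06;0 0 0 0 0 0 0.06"

```text
t: 5.75
eef_pos: [0.6624, 0.1438, 0.1786]
ee_rot: [-3.134, 0.003, -1.57]
force: [-0.1, 0.2, -0.8]
width: 0.0601
gripper_force: 0.0
```

```bash
python3 - <<'E'
from h import *
look("w3",(.066,),True)
E
```

```text
t 5.75 tcp [0.6624 0.1438 0.1786] rot [-179.5    0.2  -90. ]
top66 area295 r=17.3mm [516.8 139.2] [0.461  0.0835 0.066 ] tool shift [0.0606 0.2023 0.1108]
top66 area772 r=15.7mm [286.  205.5] [0.6588 0.1435 0.066 ] tool shift [0.0007 0.0044 0.1125]
wht area3385 bot61 [300.2  26.9] [ 0.6464 -0.0125  0.022 ] tool shift [0.1568 0.0173 0.156 ]
wht area3044 bot147 [291.8 114.7] [0.6533 0.0636 0.022 ] tool shift [0.0807 0.0104 0.1562]
```

move_arm:
  rows: "0 0 0 0.0542 0.0310 0 0.06;0 0 0 0.0542 0.0310 0 0.06;0 0 0 0.0542 0.031 0 0.06;0 0 0 0.0542 0.0310 0 0.06;0 0 0 0.0542 0.0310 0 0.06;0 0 0 0.0542 0.0310 0 0.06;0 0 0 0.0542 0.0310 0 0.06;0 0 0 0 0 0 0.06"

```text
t: 6.8
eef_pos: [0.4397, -0.239, 0.1721]
ee_rot: [3.139, 0.001, -1.576]
force: [0.2, 1.0, -0.7]
width: 0.0602
gripper_force: 0.0
```

```bash
python3 - <<'E'
from h import *
look("w4",(.06,),True)
E
```

```text
t 6.80 tcp [ 0.4397 -0.239   0.1721] rot [179.9   0.  -90.3]
top60 area782 r=15.6mm [278.3 209.9] [ 0.4421 -0.2355  0.06  ] tool shift [-0.0035 -0.0027  0.1121]
wht area1343 bot48 [110.1  24.5] [ 0.5901 -0.3969  0.022 ] tool shift [ 0.1572 -0.1515  0.1497]
```

The 44 stands about 1.5 mm off the green centre. Grip the 60.

move_arm:
  rows: "0 0 0 -0.0035 -0.0027 0.045 0.06;0 0 0 0 0 0.045 0.06;0 0 0 0 0 0.035 0.06;0 0 0 0 0 0.017 0.06;0 0 0 0 0 0 0.06;0 0 0 0 0 0 0.02;0 0 0 0 0 0 0.02;0 0 0 0 0 0 0.02"

```text
t: 7.85
eef_pos: [0.446, -0.2329, 0.0321]
ee_rot: [-3.14, -0.0, -1.571]
force: [-1.5, -0.0, 0.6]
width: 0.0357
gripper_force: 0.4
```

move_arm:
  rows: "0 0 0 0 0 0 0.02;0 0 0 0 0 0 0.02;0 0 0 0 0 -0.04 0.02;0 0 0 0 0 -0.06 0.02;0 0 0 0 0 -0.05 0.02;0 0 0 0 0 0 0.02;0 0 0 0 0 0 0.02"

```text
t: 8.72
eef_pos: [0.4451, -0.2327, 0.181]
ee_rot: [-3.141, 0.0, -1.571]
force: [-0.6, 0.0, -2.1]
width: 0.0317
gripper_force: 12.0
```

move_arm:
  rows: "0 0 0 -0.0496 -0.0347 0 0.02;0 0 0 -0.0496 -0.0347 0 0.02;0 0 0 -0.0496 -0.0347 0 0.02;0 0 0 -0.0496 -0.0347 0 0.02;0 0 0 -0.0496 -0.0347 0.01 0.02;0 0 0 -0.0496 -0.0347 0.02 0.02;0 0 0 0 0 0.02 0.02;0 0 0 0 0 0 0.02"

```text
t: 9.72
eef_pos: [0.6509, 0.0636, 0.1275]
ee_rot: [3.134, -0.002, -1.57]
force: [0.5, -1.1, -0.3]
width: 0.0318
gripper_force: 12.0
```

move_arm:
  rows: "0 0 0 0 0 0.02 0.02;0 0 0 0 0 0.03 0.02;0 0 0 0 0 0.015 0.02;0 0 0 0 0 0 0.02;0 0 0 0 0 0 0.02;0 0 0 0 0 0 0.02"

```text
t: 10.48
eef_pos: [0.6538, 0.0639, 0.068]
ee_rot: [-3.14, 0.001, -1.571]
force: [-0.5, 0.5, -0.2]
width: 0.0316
gripper_force: 12.0
```

move_arm:
  rows: "0 0 0 -0.001 0.0004 0.006 0.02;0 0 0 0 0 0.005 0.02;0 0 0 0 0 0.0025 0.02;0 0 0 0 0 0 0.02;0 0 0 0 0 0 0.02"

```text
t: 11.1
eef_pos: [0.6524, 0.0647, 0.0539]
ee_rot: [3.141, -0.0, -1.57]
force: [-4.1, 0.0, 6.7]
width: 0.0317
gripper_force: 12.0
```

move_arm:
  rows: "0 0 0 0 0 0 0.036;0 0 0 0 0 0 0.05;0 0 0 0 0 0 0.06;0 0 0 0 0 -0.03 0.06;0 0 0 0 0 -0.05 0.06;0 0 0 0 0 -0.05 0.06;0 0 0 0 0 0 0.06;0 0 0 0 0 0 0.06"

```text
t: 12.1
eef_pos: [0.6524, 0.0648, 0.183]
ee_rot: [3.141, 0.0, -1.571]
force: [-0.4, 0.0, -0.7]
width: 0.0601
gripper_force: 0.0
```

```bash
python3 - <<'E'
from h import *
look("w5",(.066,.082),True)
E
```

```text
t 12.10 tcp [0.6524 0.0648 0.183 ] rot [180.   0. -90.]
top66 area249 r=17.2mm [482.4 222.6] [0.46   0.0827 0.066 ] tool shift [-0.0179  0.1923  0.117 ]
top66 area370 r=15.2mm [275.5 277. ] [0.6583 0.1413 0.066 ] tool shift [-0.0765 -0.0059  0.117 ]
top82 area837 r=15.6mm [282.5 207.4] [0.6511 0.0624 0.082 ] tool shift [0.0024 0.0013 0.101 ]
top82 area284 r=17.1mm [493.4 228.6] [0.4604 0.0826 0.082 ] tool shift [-0.0178  0.192   0.101 ]
wht area2952 bot146 [287.2 114.5] [ 0.6464 -0.016   0.022 ] tool shift [0.0808 0.0059 0.161 ]
wht area930 bot214 [280.7 191.7] [0.6531 0.0634 0.022 ] tool shift [ 0.0014 -0.0007  0.161 ]
blk area976 bot59 [289.4  30.5] [ 0.6446 -0.0903  0.022 ] tool shift [0.1551 0.0077 0.1609]
```

move_arm:
  rows: "0 0 -10 -0.0255 0.0335 0 0.06;0 0 0 0 0 0 0.06"

```text
t: 12.4
eef_pos: [0.6171, 0.091, 0.1818]
ee_rot: [3.139, -0.0, -1.393]
force: [0.5, 0.6, -0.9]
width: 0.0599
gripper_force: 0.0
```

move_arm:
  rows: "0 0 0 -0.0378 0.035 0 0.056;0 0 0 -0.0378 0.035 0 0.056;0 0 0 -0.0378 0.035 0 0.056;0 0 0 -0.0378 0.035 0 0.056;0 0 -10 0 0 0 0.056;0 0 -10 0 0 0 0.056;0 0 -10 0 0 0 0.056;0 0 -10 0 0 0 0.056"

```text
t: 13.4
eef_pos: [0.455, 0.2145, 0.1822]
ee_rot: [3.14, 0.0, -0.693]
force: [0.4, 0.3, 0.1]
width: 0.0558
gripper_force: 0.0
```

move_arm:
  rows: "0 0 0 0 0 0 0.056;0 0 0 0 0 0 0.056"

```text
t: 13.65
eef_pos: [0.4551, 0.2146, 0.1827]
ee_rot: [3.141, 0.0, -0.703]
force: [0.2, 0.1, -0.3]
width: 0.0561
gripper_force: 0.0
```

```bash
python3 - <<'E'
from h import *
look("w6",(.076,),False)
p=cv2.imread("pics/w6.png");cv2.imwrite("pics/w6c.png",cv2.resize(p[90:330,120:440],(800,600)))
E
```

```text
t 13.65 tcp [0.4551 0.2146 0.1827] rot [179.9   0.  -40.3]
top76 area813 r=15.7mm [283.2 211.1] [0.4504 0.2159 0.076 ] tool shift [-0.0044  0.0019  0.1067]
```

View pics/w6c.png

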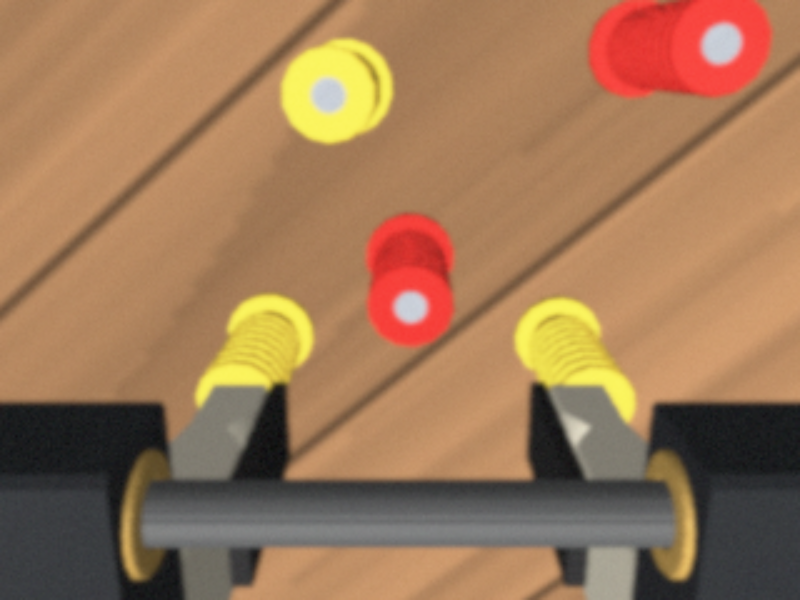

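Enlarged crop: the red 76 is at (410,307), with yellow look-alikes at (330,95), (245,370) and (580,370) and the red 92 at (720,45). The red one in the middle, at 76 mm top height, fits; the yellows don't by colour. The fingers' closing line clears the yellows by over 10 mm. Descend.

move_arm:
  rows: "0 0 0 -0.0044 0.0019 0 0.056;0 0 0 0 0 0.04 0.056;0 0 0 0 0 0.04 0.056;0 0 0 0 0 0.035 0.056;0 0 0 0 0 0.022 0.056;0 0 0 0 0 0 0.056;0 0 0 0 0 0 0.02;0 0 0 0 0 0 0.02"

```text
t: 14.7
eef_pos: [0.451, 0.2168, 0.0475]
ee_rot: [-3.139, -0.0, -0.698]
force: [-0.0, 0.1, -0.0]
width: 0.0415
gripper_force: 0.0
```

move_arm:
  rows: "0 0 0 0 0 0 0.02;0 0 0 0 0 0 0.02;0 0 0 0 0 0 0.02"

```text
t: 15.08
eef_pos: [0.4509, 0.2166, 0.0471]
ee_rot: [-3.14, -0.0, -0.698]
force: [-1.5, 0.2, 5.7]
width: 0.0318
gripper_force: 12.0
```

move_arm:
  rows: "0 0 0 0 0 -0.03 0.02;0 0 0 0 0 -0.05 0.02;0 0 0 0 0 -0.06 0.02;0 0 0 0 0 -0.02 0.02;0 0 0 0 0 0 0.02"

```text
t: 15.7
eef_pos: [0.4509, 0.2167, 0.2079]
ee_rot: [-3.138, -0.0, -0.698]
force: [0.0, 0.6, -0.6]
width: 0.0319
gripper_force: 12.0
```

move_arm:
  rows: "0 0 0 0.050 0.0086 0 0.02;0 0 0 0.050 0.0086 0 0.02;0 0 0 0.050 0.0086 0 0.02;0 0 0 0.050 0.0086 0 0.02;0 0 0 0.050 0.0086 0 0.02;0 0 0 0.050 0.0086 0 0.02;0 0 0 0 0 0 0.02;0 0 0 0 0 0 0.02"

```text
t: 16.7
eef_pos: [0.6462, -0.0165, 0.2042]
ee_rot: [3.139, 0.002, -0.699]
force: [0.2, 0.9, -0.6]
width: 0.0318
gripper_force: 12.0
```

move_arm:
  rows: "0 0 0 0 0 0.04 0.02;0 0 0 0 0 0.05 0.02;0 0 0 0 0 0.035 0.02;0 0 0 0 0 0 0.02;0 0 0 0 0 0 0.02;0 0 0 0 0 0 0.02"

```text
t: 17.45
eef_pos: [0.6483, -0.0156, 0.0834]
ee_rot: [-3.139, -0.002, -0.697]
force: [0.3, 0.3, -0.3]
width: 0.0316
gripper_force: 12.0
```

move_arm:
  rows: "0 0 0 0 0 0.006 0.02;0 0 0 0 0 0.005 0.02;0 0 0 0 0 0.003 0.02;0 0 0 0 0 0 0.02;0 0 0 0 0 0 0.02"

```text
t: 18.08
eef_pos: [0.6475, -0.0164, 0.0685]
ee_rot: [-3.141, -0.001, -0.698]
force: [-3.4, 0.4, 7.7]
width: 0.0317
gripper_force: 12.0
```

Seated. Release, rise, look.

move_arm:
  rows: "0 0 0 0 0 0 0.036;0 0 0 0 0 0 0.05;0 0 0 0 0 0 0.056;0 0 0 0 0 -0.03 0.056;0 0 0 0 0 -0.05 0.056;0 0 0 0 0 -0.06 0.056;0 0 0 0 0 0 0.056;0 0 0 0 0 0 0.056"

```text
t: 19.08
eef_pos: [0.6469, -0.0161, 0.2071]
ee_rot: [-3.141, 0.0, -0.698]
force: [0.0, -0.3, -0.7]
width: 0.0559
gripper_force: 0.0
```

```bash
python3 - <<'E'
from h import *
look("w7",(.082,.098),True)
E
```

```text
t 19.07 tcp [ 0.6469 -0.0161  0.2071] rot [-180.    0.  -40.]
top82 area293 r=14.5mm [220.  240.5] [0.6547 0.0577 0.082 ] tool shift [-0.0415 -0.0615  0.1252]
top98 area768 r=15.5mm [282.6 205.6] [ 0.6461 -0.0171  0.098 ] tool shift [1.000e-04 1.300e-03 1.091e-01]
wht area848 bot205 [281.4 186. ] [ 0.6472 -0.0162  0.022 ] tool shift [ 4.000e-04 -1.000e-04  1.851e-01]
wht area788 bot246 [227.  223.7] [0.6538 0.0637 0.022 ] tool shift [-0.046  -0.0655  0.1852]
blk area1158 bot171 [338.4 146.9] [ 0.6406 -0.0933  0.022 ] tool shift [0.0449 0.0632 0.1851]
```

move_arm:
  rows: "0 0 0 -0.0519 0.0109 0 0.06;0 0 0 -0.0519 0.0109 0 0.06;0 0 0 -0.0519 0.0109 0 0.06;0 0 0 -0.0519 0.0109 0 0.06;0 0 0 0 0 0 0.06;0 0 0 0 0 0 0.06;0 0 0 0 0 0 0.06"

```text
t: 20.0
eef_pos: [0.4606, 0.0835, 0.2066]
ee_rot: [3.14, 0.0, -0.699]
force: [1.0, -0.2, 0.3]
width: 0.0603
gripper_force: 0.0
```

```bash
python3 - <<'E'
from h import *
look("w8",(.092,),False)
E
```

```text
t 20.00 tcp [0.4606 0.0835 0.2066] rot [179.9   0.  -40. ]
top92 area774 r=15.6mm [282. 207.] [0.4577 0.0848 0.092 ] tool shift [-0.003   0.0008  0.1146]
```

move_arm:
  rows: "0 0 0 -0.003 0.0008 0.03 0.06;0 0 0 0 0 0.045 0.06;0 0 0 0 0 0.045 0.06;0 0 0 0 0 0.024 0.06;0 0 0 0 0 0 0.06;0 0 0 0 0 0 0.06;0 0 0 0 0 0 0.02;0 0 0 0 0 0 0.02"

```text
t: 21.05
eef_pos: [0.4578, 0.0855, 0.0642]
ee_rot: [-3.14, -0.001, -0.698]
force: [-1.4, -0.3, 0.3]
width: 0.0455
gripper_force: 0.0
```

move_arm:
  rows: "0 0 0 0 0 0 0.02;0 0 0 0 0 0 0.02;0 0 0 0 0 0 0.02;0 0 0 0 0 0 0.02"

```text
t: 21.55
eef_pos: [0.4576, 0.0854, 0.0635]
ee_rot: [-3.141, -0.0, -0.698]
force: [-0.0, 1.3, 4.5]
width: 0.0316
gripper_force: 12.0
```

move_arm:
  rows: "0 0 0 0 0 -0.03 0.02;0 0 0 0 0 -0.05 0.02;0 0 0 0 0 -0.06 0.02;0 0 0 0 0 -0.02 0.02;0 0 0 0 0 0 0.02;0 0 0 0 0 0 0.02"

```text
t: 22.3
eef_pos: [0.4564, 0.0849, 0.222]
ee_rot: [3.14, 0.001, -0.698]
force: [-0.4, -0.2, -0.7]
width: 0.0317
gripper_force: 12.0
```

move_arm:
  rows: "0 0 0 0.0514 0.004 0 0.02;0 0 0 0.0514 0.004 0 0.02;0 0 0 0.0514 0.004 0 0.02;0 0 0 0.0514 0.004 0 0.02;0 0 0 0.0514 0.004 0 0.02;0 0 0 0 0 0 0.02;0 0 0 0 0 0 0.02;0 0 0 0 0 0 0.02"

```text
t: 23.3
eef_pos: [0.6405, -0.0947, 0.2228]
ee_rot: [3.141, 0.001, -0.697]
force: [-0.6, -0.5, -1.3]
width: 0.0317
gripper_force: 12.0
```

move_arm:
  rows: "0 0 0 0 0 0.04 0.02;0 0 0 0 0 0.05 0.02;0 0 0 0 0 0.032 0.02;0 0 0 0 0 0 0.02;0 0 0 0 0 0 0.02;0 0 0 0 0 0 0.02"

```text
t: 24.05
eef_pos: [0.6425, -0.095, 0.1035]
ee_rot: [-3.139, -0.002, -0.698]
force: [-0.2, -0.6, -0.6]
width: 0.0314
gripper_force: 12.0
```

move_arm:
  rows: "0 0 0 -0.0005 0.001 0.009 0.02;0 0 0 0 0 0.005 0.02;0 0 0 0 0 0.0035 0.02;0 0 0 0 0 0 0.02;0 0 0 0 0 0 0.02"

```text
t: 24.68
eef_pos: [0.6409, -0.096, 0.0849]
ee_rot: [-3.141, -0.001, -0.698]
force: [-1.9, -0.1, 7.5]
width: 0.0317
gripper_force: 12.0
```

move_arm:
  rows: "0 0 0 0 0 0 0.036;0 0 0 0 0 0 0.05;0 0 0 0 0 0 0.056;0 0 0 0 0 -0.03 0.056;0 0 0 0 0 -0.05 0.056;0 0 0 0 0 -0.06 0.056;0 0 0 0 0 0 0.056;0 0 0 0 0 0 0.056"

```text
t: 25.68
eef_pos: [0.64, -0.0957, 0.2236]
ee_rot: [-3.141, 0.0, -0.698]
force: [-0.5, 0.5, -0.9]
width: 0.0561
gripper_force: 0.0
```

move_arm:
  rows: "0 0 0 0 0 -0.04 0.056;0 0 0 -0.05 0 -0.02 0.056;0 0 0 -0.05 0 0 0.056;0 0 0 -0.05 0 0 0.056;0 0 0 -0.05 0 0 0.056;0 0 0 0 0 0 0.056;0 0 0 0 0 0 0.056"

```text
t: 26.55
eef_pos: [0.4869, 0.0328, 0.283]
ee_rot: [3.14, 0.0, -0.697]
force: [-0.3, 0.2, 0.2]
width: 0.0559
gripper_force: 0.0
```

```bash
python3 - <<'E'
from h import *
look("w9",(.066,.082,.098,.114),True)
a,_=arm.grab_frame("scene");b,_=arm.grab_frame("side")
c=np.hstack([cv2.resize(a[130:330,90:490],(800,400))[:, :],]);e=cv2.resize(b[110:390,180:460],(560,560))
cv2.imwrite("pics/sc9.png",c);cv2.imwrite("pics/sd9.png",e)
E
```

```text
t 26.55 tcp [0.4869 0.0328 0.283 ] rot [179.9   0.  -39.9]
top66 area577 r=17.4mm [118.2 131.2] [0.6582 0.1438 0.066 ] tool shift [ 0.0602 -0.1953  0.2168]
top82 area649 r=17.7mm [164.5  89. ] [0.6505 0.0631 0.082 ] tool shift [ 0.1061 -0.1285  0.2008]
top98 area770 r=17.8mm [217.5  37.4] [ 0.6451 -0.0166  0.098 ] tool shift [ 0.1531 -0.0639  0.1849]
wht area753 bot79 [228.8  51.8] [ 0.6466 -0.0158  0.022 ] tool shift [ 0.1537 -0.0656  0.2609]
wht area669 bot117 [180.2  91.2] [0.6533 0.0637 0.022 ] tool shift [ 0.1079 -0.1308  0.2608]
```

View pics/sc9.png

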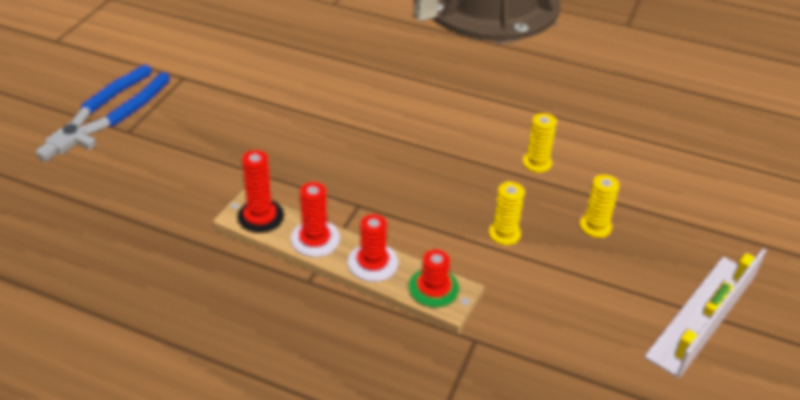

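View pics/sd9.png

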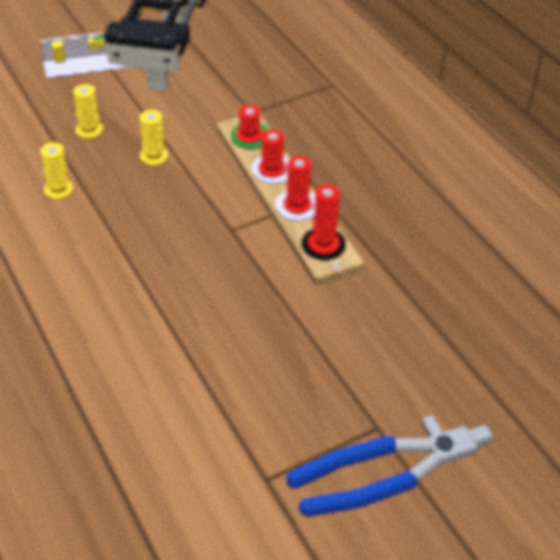

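Both pictures show the four reds upright on their pads, rising from green (435,270) to black (258,190) in the scene crop. All are centred within about 3 mm, and the plier, level and yellows are undisturbed.

```bash
python3 -c "
from station import arm
print(arm.job_done())"
```

```text
the job is handed in; nothing more can be done
None
```

The job is handed in: all four red insulators stand free on their pads, 44, 60, 76 and 92 mm from green to black, each within about 3 mm of centre, and the plier, post level and yellow look-alikes were not touched.

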